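# Lay out the vacuum-port parts for inspection

## Robot

A 6-joint arm with a two-finger parallel gripper is mounted at the origin on the work surface. World frame = base frame: x ahead of the robot, y to its left, z up, the work surface at z = 0. Lengths are in mm, angles in rad, forces in N, time in s.
With the tool pointing down it reaches from about 400 to 925 mm from the base axis. Payload 12.5 kg.
Tool frame: the origin (TCP) lies at the centre of the arm's flange, where the gripper is bolted on; the fingertips stand 190 mm ahead of it and the grasp point (between the pads) lies env.grip_point_offset ahead of it (env.grip_point_offset is the distance from the TCP to the grasp point, in mm); z points along the fingers, x is the direction in which the jaws open and shut, and the axes are right-handed (so a half turn about z gives the same grasp; the last joint's range is limited). The gripper opens to 95 mm and grips with 3 to 60 N. Pads are 20 mm wide; open, the fingers measure 119 mm over their backs; the gripper's body (75 mm by 180 mm) begins 59 mm behind the grasp point.
Start: joints at [-1.341, 0.491, 1.559, -0, 1.092, -0.106], TCP at [205.972, -590.085, 404.761] pointing down, gripper open.
Joint ranges: [-3.1, 3.1], [-0.84, 2.19], [0.05, 2.79], [-1.13, 4.28], [0.06, 2.93], [-2.69, 2.69]. Speed limits (rad/s): [2.22, 2.22, 2.79, 3.14, 3.14, 3.14].

## Interface

Orientations are given as [roll, pitch, yaw] about the fixed x, y, z axes, in that order (R = Rz(yaw) Ry(pitch) Rx(roll)).
In Python, from cell import state, read_camera, camera_model, job_done, env gives the robot as it stands.
- The arm moves only by the tool arm_command, never from a script. Its argument "steps" is a list of rows, each a list of 6 numbers: the shift along the tool's x, y, z in cm, then the turn, a rotation vector about the tool's x, y, z in degrees. In form: [[dx, dy, dz, rx, ry, rz], ...]. A call has 1 to 12 rows; each row is the pose to reach, as a shift and turn from the pose commanded when the call began, along the tool's axes at that moment; what a row does not reach only later rows make up. A row lasts 1/12 s, in which the tool goes at most 41.7 mm and 7.16 degrees, less where a joint would pass 70% of its speed; a pose out of reach is approached as far as the arm can. A call with a gripper value outside its range is refused whole. "jaw" is the finger opening in cm, from 0 to 9.51, set as the call begins (left out, the last holds). The fingers move at their own pace and stop on an object; the grip force is fixed at half the most. Time passes only in rows, so rows that repeat a pose let the fingers close. It gives the time, the measured TCP pose, the force and the opening at its end, in the units of the state.
- state(): the state, without advancing time (a new reading comes with each control period).
- read_camera(name): name is "scene" or "top"; returns the picture (480x640x3 uint8, red, green, blue); there is no depth.
- camera_model(name): a dict with "K" (3x3 intrinsics, pixels), "k1" (the pictures are not rectified: a ray, as slopes to the right and down, at radius r is drawn at 1 + k1 r^2 times it, then the intrinsics apply), "xyz" and "rotation" of the camera in the world. Camera axes: x right, y up, looking along -z (the intrinsics and any distortion apply to the point x, -y, -z); pixel columns grow to the right and rows downward; lengths in mm; the calibration is good to about 2 mm. A picture is of the moment at which its call begins. camera_model takes no time and is no camera call.
- job_done(): hands the job in, once; it reports no verdict.
The state is a dict: "t": time; "joints": joint angles; "qvel": joint speeds; "tau": joint torques, N m; "eef_pos": TCP position; "tcp_rot": TCP orientation; "ft_force": force on the tool from outside, world axes, zero at the start; "moment": the same for the moment, N m; "opening": opening from 0.0 (shut) to 1.0 (fully open).
Only numpy, scipy, OpenCV 4.12 (cv2) and the standard library are available. Lean on these libraries where they do the work, as an engineer would, in place of code of your own. Each camera call takes 0.05 s, during which the arm holds its last target. There are 200 camera calls.

## Task

Lay the vacuum-port parts out on the dark mat for inspection: seat the flanged hub face down, fully home, on the spigot of the round stand, then seat the end cap face down, fully home, on the hub's nose. Lay the clamp ring flat on the mat midway between the stand and the white riser, and set the valve block upright on top of the riser, centred and with its long side along the riser's long side. Leave the little jar and the tin that stand on the mat where they are.

Things in the scene. Friction and masses are not known exactly. Their poses are not given: they have to be found in the camera images.
- mat: Dark rubber layout mat fixed flat on the bench: 140 mm (its x) by 500 mm (its y), 2 mm thick, so its top is 2 mm over the bench. Origin: centre of the underside, which is always exactly the midpoint between stand and riser (these stand on it 190 mm to either side along its y axis; which is on which side varies).
- stand: Round dark steel stand, fixed on the mat: disc of diameter 80 mm, 12 mm high, with a bright upright spigot of diameter 24 mm in its middle that rises 14 mm above the disc (tip 26 mm above the stand's underside), its last 5 mm tapering to 16 mm. Origin: centre of the underside (on the mat, 2 mm over the bench); z up.
- riser: White flat slab fixed on the mat: 70 mm (its x) by 100 mm (its y, the long side), 20 mm high. Origin: centre of the underside (2 mm over the bench); z up.
- hub: Aluminium flanged hub, largest loose part, flange (face) down on the bench: flange diameter 68, 8 thick; above it a boss of diameter 42 up to 40, to be gripped; then a nose of diameter 22 up to 52, its last 4 tapering to 15. Bore from below: diameter 28, 18 deep (all mm). Origin: centre of the face (underside); z up. Fully home on the stand its face is 12 mm above the stand's origin. 0.22 kg.
- cap: Aluminium end cap, flange (face) down on the bench: flange diameter 52, 6 thick; above it a closed boss of diameter 32 up to 36, to be gripped (last 4 taper to 24), no nose. Bore from below: diameter 26, 16 deep (all mm). Origin: centre of the face (underside); z up. Fully home on the hub its face is 40 mm above the hub's origin, on the hub's shoulder. 0.11 kg.
- ring: Aluminium clamp ring (short tube), loose, lying flat on the bench: outer diameter 54 mm, hole 38 mm, 22 mm high, with a narrow dark slit across its wall on the +x side. Origin: centre of the underside; z along its axis. Can be gripped across the outside. About 0.09 kg.
- block: Aluminium rectangular valve block, loose on the bench: 36 mm (its x) by 60 mm (its y, the long side) by 30 mm high, with two small steel studs of diameter 14 mm, 6 mm high, on top. Origin: centre of the underside; z up. Gripped across the 36 mm. About 0.18 kg.
- jar: Small amber jar with white lid standing on the mat in the gap between the middle and one station; diameter 26 mm, 36 mm high. Origin: centre of the underside. To be left alone.
- tin: Small flat square steel tin on the mat in the other gap; 28 by 28 mm, 14 mm high. Origin: centre of the underside. To be left alone.
Not all that is in view belongs to the job. Leave any brown, red or yellow look-alike of the hub alone.

How it is judged (in metres and radians):
On the way, in this order (a step that is already met when the one before it is completed fails the run):
1. the hub is seated flange down on the stand's spigot (horizontal distance between hub and stand below 0.004 m and z of hub in the frame of stand below 0.0145 m and angle between hub's own z axis and vertical below 0.06 rad), for 0.2 s.
2. then the cap is seated flange down on the hub's nose (all of step 1 and horizontal distance between cap and hub below 0.005 m and z of cap in the frame of hub between 0.037 and 0.0425 m and angle between cap's own z axis and vertical below 0.06 rad), for 0.2 s.
At the end, for the whole second after the job is handed in: Hub home on stand (centres within 4 mm, height 2.5 mm), cap home on hub (5 mm, 2.5 mm), both flange down, tilt < 0.06 rad; ring flat on mat, within 15 mm of the midpoint along each mat axis; block upright on riser, within 12 mm along each riser axis and 0.2 rad; all four at rest (all of step 2 and x of ring in the frame of mat between -0.015 and 0.015 m and y of ring in the frame of mat between -0.015 and 0.015 m and z of ring in the frame of mat below 0.028 m and angle between the z axis of ring and the z axis of mat, either way round below 0.1 rad and x of block in the frame of riser between -0.012 and 0.012 m and y of block in the frame of riser between -0.012 and 0.012 m and z of block in the frame of riser between 0.017 and 0.024 m and angle between block's own z axis and vertical below 0.1 rad and angle between the x axis of block and the x axis of riser, either way round below 0.2 rad and linear speed of each of hub, cap, ring, block below 0.02 m/s and angular speed of each of hub, cap, ring, block below 0.2 rad/s); the robot touches nothing.
It fails at once if the jar is shifted by more than 15 mm or knocked over (distance of jar from where it was at the start of the episode above 0.015 m or angle between jar's own z axis and vertical above 0.5 rad).
It fails at once if the tin is shifted by more than 15 mm or knocked over (distance of tin from where it was at the start of the episode above 0.015 m or angle between tin's own z axis and vertical above 0.5 rad).
It also fails if it takes over 131 s, if anything falls off the work surface, if the arm or the gripper's body presses on something with over 40 N, if the wrist force passes 120 N, or if a joint passes its speed limit or range.

## Working session

There is one attempt and no reset: what is moved stays moved. The work goes in short steps, Python scripts to look and compute and a tool call to move; the robot and the scene stay as the last step left them, time stands still between calls to the robot, and variables do not carry over. Pictures are saved under pics/ and viewed, about 12 in all and at most 16, crops included, and the job is handed in when it is done.

Besides the shell and the picture viewer there is one more tool, called after ">>>" as name([rows], argument=value, ...), one row to a line, values as JSON. arm_command: Moves the arm, as the interface text tells. Its arguments: {"type":"object","properties":{"steps":{"type":"array"},"jaw":{"type":"number"}},"required":["steps"]}

```bash
mkdir -p pics; ls; cat > h.py <<'E'
import numpy as np, cv2
from cell import state, read_camera, camera_model, job_done, env
from scipy.spatial.transform import Rotation as R
def snap(n,f,box=None,s=1):
    im=read_camera(n)[:,:,::-1].copy(); cv2.imwrite('pics/raw_'+f,im)
    if box: x0,y0,x1,y1=box; im=cv2.resize(im[y0:y1,x0:x1],None,fx=s,fy=s,interpolation=cv2.INTER_CUBIC)
    cv2.imwrite('pics/'+f,im)
def px2w(n,u,v,z):
    m=camera_model(n);K=np.array(m['K']);a=(u-K[0,2])/K[0,0];b=(v-K[1,2])/K[1,1]
    x,y=a,b
    for _ in range(20):
        r=1+m['k1']*(x*x+y*y); x,y=a/r,b/r
    M=rot(m); d=M@np.array([x,-y,-1]); p=np.array(m['xyz']); return p+d*(z-p[2])/d[2]
def rot(m):
    r=np.array(m['rotation']); return r if r.shape==(3,3) else R.from_euler('xyz',r).as_matrix()
def w2px(n,P):
    m=camera_model(n);K=np.array(m['K']);c=rot(m).T@(np.array(P)-np.array(m['xyz']))
    x,y=c[0]/-c[2],-c[1]/-c[2]; f=1+m['k1']*(x*x+y*y); return np.array([K[0,0]*x*f+K[0,2],K[1,1]*y*f+K[1,2]])
E
python3 - <<'E'
from h import *
print(state(),env.grip_point_offset)
for n in('scene','top'): print(camera_model(n)); snap(n,n+'0.png')
E
```

```text
pics
{'t': 0.0, 'joints': array([-1.34058814e+00,  4.91532451e-01,  1.55943762e+00,  1.02633993e-06,
        1.09171893e+00, -1.05581090e-01]), 'qvel': array([-0.00118179, -0.00019229,  0.00026528,  0.00073143,  0.00051846,
        0.00274706]), 'tau': array([ 3.56812707e-03, -6.12636566e+01, -2.58179677e+01,  6.94006914e-02,
        4.82691871e-02, -1.25339643e-04]), 'eef_pos': array([ 205.97085105, -590.04694688,  404.18255485]), 'tcp_rot': array([-3.14147621e+00,  1.09014732e-03, -1.23500746e+00]), 'ft_force': array([ 0.25460044, -0.37056422,  0.18173166]), 'moment': array([ 0.01389862,  0.00419488, -0.0640162 ]), 'opening': 1.0001764466608107} 171.3
{'K': array([[516.44378577,   0.        , 315.83789522],
       [  0.        , 516.44378577, 231.59962804],
       [  0.        ,   0.        ,   1.        ]]), 'k1': -0.0194008238538263, 'xyz': array([1113.43625739,  -53.99006598,  636.05746559]), 'rotation': array([ 0.83177342, -0.0206713 ,  1.44758619])}
{'K': array([[475.53287339,   0.        , 318.13648845],
       [  0.        , 475.53287339, 244.73813927],
       [  0.        ,   0.        ,   1.        ]]), 'k1': -0.056188766437616916, 'xyz': array([410.44400288,  60.33932909, 882.9178082 ]), 'rotation': array([ 0.07334326, -0.00839854, -1.55009824])}
```

View pics/scene0.png

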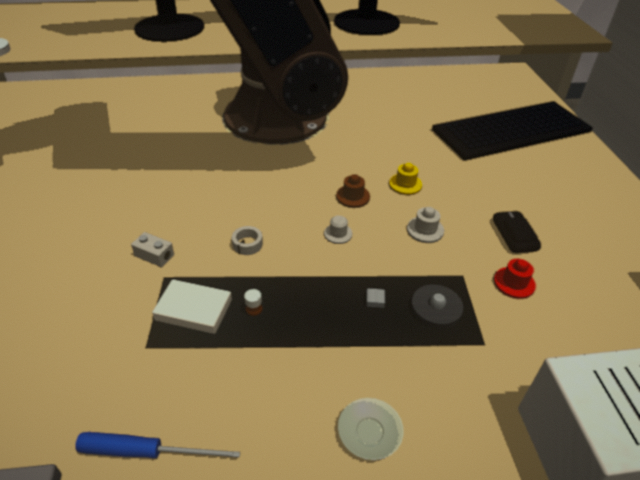

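View pics/top0.png

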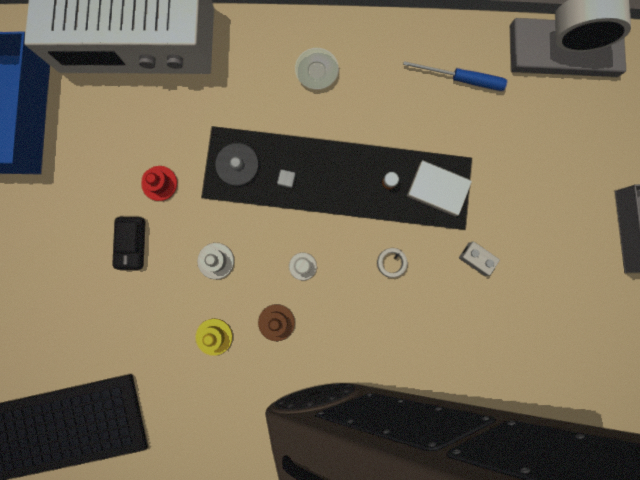

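Top view: the hub candidates are silver (216,261), red (160,183), yellow (213,337) and brown (277,322). The silver one is the hub. The smaller silver one with no nose at (303,266) is the cap. The ring is at (392,263), block (479,259), stand (237,164), riser (440,188), jar (391,180) and tin (286,178).

```bash
python3 - <<'E'
from h import *
im=cv2.imread('pics/raw_top0.png')
a=im[120:290,190:350];b=im[140:290,360:510]
a=cv2.resize(a,None,fx=3.5,fy=3.5,interpolation=cv2.INTER_CUBIC)
cv2.imwrite('pics/ca.png',a)
cv2.imwrite('pics/cb.png',cv2.resize(b,None,fx=4,fy=4,interpolation=cv2.INTER_CUBIC))
E
```

```text
(no output)
```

View pics/ca.png

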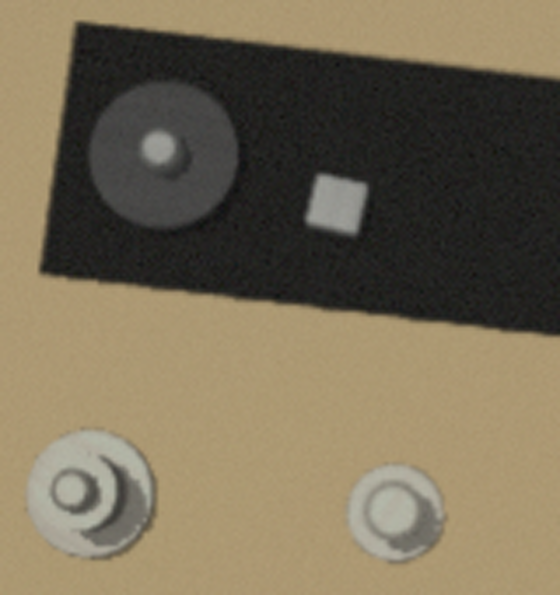

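View pics/cb.png

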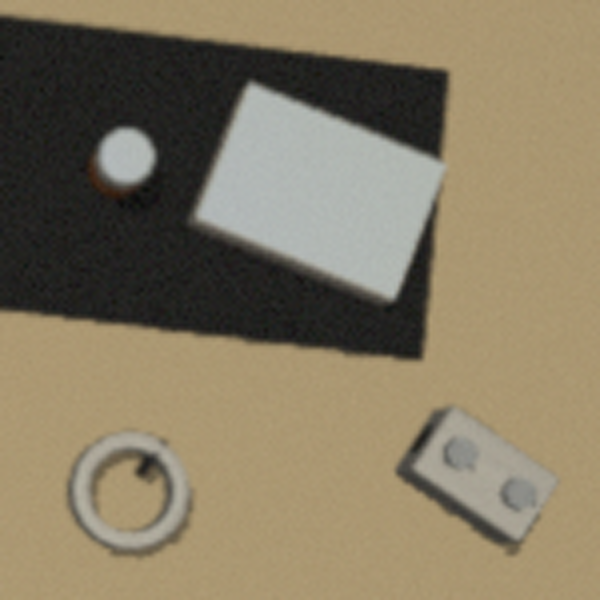

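```bash
python3 - <<'E'
from h import *
A=lambda x,y,z:px2w('top',190+(x+.5)/3.5-.5,120+(y+.5)/3.5-.5,z).round(1)
B=lambda x,y,z:px2w('top',360+(x+.5)/4-.5,140+(y+.5)/4-.5,z).round(1)
for n,p in dict(stand=A(164,155,14),spig=A(159,148,28),hubfl=A(91,493.5,8),hubnose=A(70,490,52),capfl=A(396,512.5,6),captop=A(393,508,36),tin=A(336,204,16),jar=B(126,156,38),ring=B(129,489,22),ringhole=B(131,488,22),matTL=A(76,22,2),matBL=A(41,272,2),matTR=B(447,71,2),matBR=B(423,358,2)).items(): print(n,p)
r=[B(250,83,22),B(445,163,22),B(393,301,22),B(194,216,22)]
b=[B(452,405,30),B(557,480,30),B(515,543,30),B(410,468,30)]
for q in (r,b):
  q=np.array(q); d=q[1]-q[0]+q[2]-q[3]; s=q[3]-q[0]+q[2]-q[1]
  print(q.mean(0),np.hypot(*d[:2])/2,np.hypot(*s[:2])/2,'long dir deg',np.degrees(np.arctan2(d[1],d[0])),'short',np.degrees(np.arctan2(s[1],s[0])))
print('studs',B(461,452,36),B(519,494,36))
# cross-check: project to scene
E
```

```text
stand [621.8 209.2  14. ]
spig [622.1 209.6  28. ]
hubfl [441.5 242.5   8. ]
hubnose [441.4 243.9  52. ]
capfl [435.   81.8   6. ]
captop [436.4  82.6  36. ]
tin [596.8 117.   16. ]
jar [595.2 -74.8  38. ]
ring [445.5 -80.1  22. ]
ringhole [446. -81.  22.]
matTL [697.4 261.9   2. ]
matBL [559.7 275.    2. ]
matTR [ 648.2 -233.9    2. ]
matBR [ 510.6 -221.5    2. ]
[ 584.9   -167.725   22.   ] 98.54015678899643 68.80089025586805 long dir deg -111.55307354425882 short 158.46921633956148
[ 455.25  -240.225   30.   ] 58.455645578506775 34.91851228216919 long dir deg -124.36970088604923 short 146.15065152747644
studs [ 464.6 -227.8   36. ] [ 446.2 -254.3   36. ]
```

```bash
cat >> h.py <<'E'
def go(x,y,z,yaw,base=None):
    """tool-frame shift (cm) & turn (deg) to bring grasp point to x,y,z with yaw deg"""
    s=state(); p,r=(s['eef_pos'],R.from_euler('xyz',s['tcp_rot'])) if base is None else (np.array(base[:3])+[0,0,171.3],R.from_euler('xyz',[np.pi,0,np.radians(base[3])]))
    T=R.from_euler('xyz',[np.pi,0,np.radians(yaw)]); d=r.inv().apply(np.array([x,y,z+171.3])-p)/10
    print(d.round(2),np.degrees((r.inv()*T).as_rotvec()).round(1))
E
python3 - <<'E'
from h import *
go(455.3,-240.6,90,-34.4)
E
```

```text
[-24.76 -35.06  14.32] [ -0.    0.1 -36.4]
```

>>> arm_command([
  [-24.8,-35.0,14.3,0,0,-36.4],
  [-24.8,-35.0,14.3,0,0,-36.4],
  [-24.8,-35.0,14.3,0,0,-36.4],
  [-24.8,-35.0,14.3,0,0,-36.4],
  [-24.8,-35.0,14.3,0,0,-36.4],
  [-24.8,-35.0,14.3,0,0,-36.4],
  [-24.8,-35.0,14.3,0,0,-36.4],
  [-24.8,-35.0,14.3,0,0,-36.4],
  [-24.8,-35.0,14.3,0,0,-36.4],
  [-24.8,-35.0,14.3,0,0,-36.4],
  [-24.8,-35.0,14.3,0,0,-36.4],
  [-24.8,-35.0,14.3,0,0,-36.4],
], jaw=7)

```text
t: 1.1
eef_pos: [456.7, -236.4, 259.8]
tcp_rot: [-3.141, 0.003, -0.595]
ft_force: [-0.2, 0.6, -0.1]
opening: 0.741
```

```bash
python3 - <<'E'
from h import *
s=state();print(s['t'],s['eef_pos'],s['tcp_rot'],s['opening'])
go(455.3,-240.6,24,-34.4)
E
```

```text
1.1 [ 456.652564   -236.43172039  259.7878677 ] [-3.14122217e+00  3.13652380e-03 -5.95471708e-01] 0.7406376877595299
[0.14 0.42 6.45] [-0.   0.2  0.3]
```

>>> arm_command([
  [0,0,3,0,0,0],
  [0,0,5.5,0,0,0],
  [0,0,6.5,0,0,0],
  [0,0,6.5,0,0,0],
  [0,0,6.5,0,0,0],
  [0,0,6.5,0,0,0],
])

```text
t: 1.6
eef_pos: [454.8, -241.1, 197.7]
tcp_rot: [3.142, -0.001, -0.6]
ft_force: [-0.6, 0.4, 0.4]
opening: 0.734
```

```bash
python3 - <<'E'
from h import *
s=state();print(s['t'],s['eef_pos'],s['tcp_rot'],s['opening'])
go(455.3,-240.6,24,-34.4)
snap('top','t1.png',(400,170,560,330),3.5)
E
```

```text
1.6 [ 454.79818694 -241.07582928  197.71803802] [ 3.14151759e+00 -1.18973907e-03 -6.00196888e-01] 0.7340220718001536
[ 0.01 -0.07  0.24] [ 0.  -0.1  0. ]
```

View pics/t1.png

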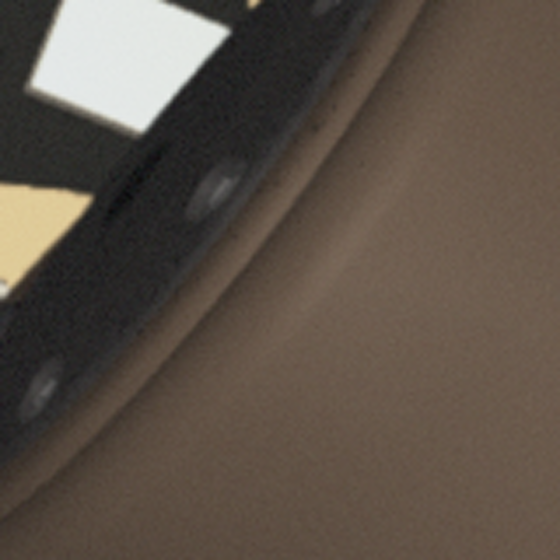

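The top view is blocked by the arm, so that crop was no use. The pose numbers agree, so I'll grip and lift.

>>> arm_command([
  [0,0,0.25,0,0,0],
  [0,0,0.25,0,0,0],
  [0,0,0.25,0,0,0],
  [0,0,0.25,0,0,0],
  [0,0,0.25,0,0,0],
  [0,0,0.25,0,0,0],
  [0,0,0.25,0,0,0],
  [0,0,0.25,0,0,0],
], jaw=2.5)

```text
t: 2.32
eef_pos: [454.7, -240.6, 194.3]
tcp_rot: [3.142, -0.0, -0.6]
ft_force: [-0.0, -0.2, 3.2]
opening: 0.378
```

>>> arm_command([
  [0,0,-2,0,0,0],
  [0,0,-5,0,0,0],
  [0,0,-8,0,0,0],
  [0,0,-8,0,0,0],
  [0,0,-8,0,0,0],
  [0,0,-8,0,0,0],
])

```text
t: 2.82
eef_pos: [454.5, -240.5, 273.7]
tcp_rot: [3.142, 0.001, -0.6]
ft_force: [-0.0, 0.0, -1.9]
opening: 0.375
```

```bash
python3 - <<'E'
from h import *
s=state();print(s['t'],s['eef_pos'],s['tcp_rot'],s['opening'])
go(584.9,-167.7,110,-21.5)
go(584.9,-167.7,110,-21.5,(455,-241,104,-34.4))
snap('scene','s1.png',(80,100,480,400),2)
E
```

```text
2.8167 [ 454.48202776 -240.45270352  273.69678993] [ 3.14151017e+00  5.02556967e-04 -5.99629966e-01] 0.37533205859762
[  6.66 -13.37  -0.76] [  0.    0.  -12.9]
[  6.58 -13.39  -0.6 ] [  0.    0.  -12.9]
```

View pics/s1.png

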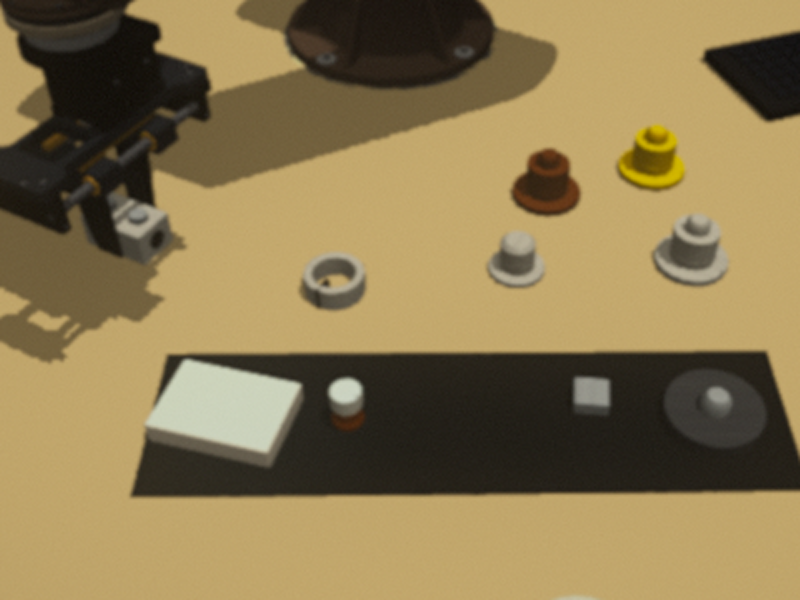

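The block hangs level between the jaws at crop (130,225), and the jar and riser are clear of it. Moving over the riser.

>>> arm_command([
  [2.2,-4.3,-0.2,0,0,-4],
  [4.4,-8.6,-0.5,0,0,-9],
  [6.6,-13.4,-0.7,0,0,-12.9],
  [6.6,-13.4,-0.7,0,0,-12.9],
  [6.6,-13.4,-0.7,0,0,-12.9],
  [6.6,-13.4,-0.7,0,0,-12.9],
  [6.6,-13.4,-0.7,0,0,-12.9],
])

```text
t: 3.45
eef_pos: [584.3, -167.3, 279.8]
tcp_rot: [3.141, 0.003, -0.374]
ft_force: [-0.1, -0.4, -2.4]
opening: 0.381
```

```bash
python3 - <<'E'
from h import *
s=state();print(s['t'],s['eef_pos'],s['tcp_rot'],s['opening'])
go(584.9,-167.7,46,-21.5)
E
```

```text
3.45 [ 584.27750333 -167.26750439  279.75414735] [ 3.14140900e+00  2.79980754e-03 -3.74392116e-01] 0.38072406150192495
[0.09 0.02 6.25] [0.  0.2 0. ]
```

>>> arm_command([
  [0,0,2.5,0,0,0],
  [0.1,0,4.5,0,0,0],
  [0.1,0,5.7,0,0,0],
  [0.1,0,6.1,0,0,0],
  [0.1,0,6.3,0,0,0],
  [0.1,0,6.3,0,0,0],
  [0.1,0,6.3,0,0,0],
])

```text
t: 4.03
eef_pos: [585.8, -167.9, 219.0]
tcp_rot: [3.142, -0.001, -0.375]
ft_force: [0.6, -0.4, -1.6]
opening: 0.379
```

>>> arm_command([
  [0,0,0.1,0,0,0],
  [0,0,0.2,0,0,0],
  [0,0,0.25,0,0,0],
  [0,0,0.25,0,0,0],
])

```text
t: 4.37
eef_pos: [585.8, -167.6, 216.4]
tcp_rot: [3.141, -0.001, -0.374]
ft_force: [-0.6, 0.2, 3.2]
opening: 0.377
```

>>> arm_command([
  [0,0,0,0,0,0],
  [0,0,0,0,0,0],
  [0,0,0,0,0,0],
  [0,0,0,0,0,0],
  [0,0,0,0,0,0],
  [0,0,-2,0,0,0],
  [0,0,-5,0,0,0],
  [0,0,-8,0,0,0],
  [0,0,-8,0,0,0],
  [0,0,-8,0,0,0],
], jaw=7)

```text
t: 5.2
eef_pos: [585.8, -167.6, 297.2]
tcp_rot: [3.141, -0.003, -0.374]
ft_force: [-0.6, -0.1, -0.1]
opening: 0.737
```

```bash
python3 - <<'E'
from h import *
s=state();print(s['t'],s['eef_pos'],s['tcp_rot'],s['opening'])
go(446,-80.5,110,-11)
go(446,-80.5,90,-11)
E
```

```text
5.2 [ 585.82707879 -167.59454182  297.22937392] [ 3.14148372 -0.00316184 -0.37449207] 0.7371053176049882
[-16.2   -2.99   1.54] [  0.   -0.2 -10.5]
[-16.21  -2.99   3.54] [  0.   -0.2 -10.5]
```

>>> arm_command([
  [-4,-0.7,0,0,0,-4],
  [-8,-1.5,1,0,0,-8],
  [-12,-2.2,2.5,0,0,-10.5],
  [-16.2,-3,3.5,0,0,-10.5],
  [-16.2,-3,3.5,0,0,-10.5],
  [-16.2,-3,3.5,0,0,-10.5],
  [-16.2,-3,3.5,0,0,-10.5],
])

```text
t: 5.78
eef_pos: [446.7, -80.7, 260.5]
tcp_rot: [3.141, -0.0, -0.191]
ft_force: [-0.3, -0.4, 0.5]
opening: 0.737
```

```bash
python3 - <<'E'
from h import *
s=state();print(s['t'],s['eef_pos'],s['tcp_rot'],s['opening'])
go(446,-80.5,23,-11)
E
```

```text
5.7833 [446.65524494 -80.67708675 260.47036981] [ 3.14147409e+00 -2.53987088e-04 -1.91238957e-01] 0.7370703182653611
[-0.07 -0.01  6.62] [ 0. -0.  0.]
```

>>> arm_command([
  [-0.1,0,2.5,0,0,0],
  [-0.1,0,4.5,0,0,0],
  [-0.1,0,6,0,0,0],
  [-0.1,0,6.6,0,0,0],
  [-0.1,0,6.6,0,0,0],
  [-0.1,0,6.6,0,0,0],
])

```text
t: 6.28
eef_pos: [445.6, -80.7, 194.8]
tcp_rot: [3.141, -0.0, -0.192]
ft_force: [-0.3, -0.4, -0.6]
opening: 0.734
```

>>> arm_command([
  [0,0,0,0,0,0],
  [0,0,0,0,0,0],
  [0,0,0,0,0,0],
  [0,0,0,0,0,0],
  [0,0,0,0,0,0],
  [0,0,0,0,0,0],
], jaw=4.4)

```text
t: 6.78
eef_pos: [445.1, -80.3, 195.4]
tcp_rot: [3.141, -0.001, -0.191]
ft_force: [-0.6, -0.9, 8.1]
opening: 0.564
```

>>> arm_command([
  [0,0,-2,0,0,0],
  [0,0,-5,0,0,0],
  [0,0,-9,0,0,0],
  [0,0,-9,0,0,0],
  [0,0,-9,0,0,0],
  [0,0,-9,0,0,0],
])

```text
t: 7.28
eef_pos: [444.7, -80.1, 284.6]
tcp_rot: [3.141, -0.0, -0.191]
ft_force: [0.1, -0.0, 0.2]
opening: 0.567
```

```bash
python3 - <<'E'
from h import *
s=state();print(s['t'],s['eef_pos'],s['tcp_rot'],s['opening'])
go(603.5,20.7,110,-6)
snap('scene','s2.png',(80,100,480,400),2)
E
```

```text
7.2833 [444.69597666 -80.13325586 284.57291317] [ 3.14145174e+00 -3.69633922e-04 -1.91274045e-01] 0.566828180500901
[ 13.67 -12.92   0.33] [ 0. -0. -5.]
```

View pics/s2.png

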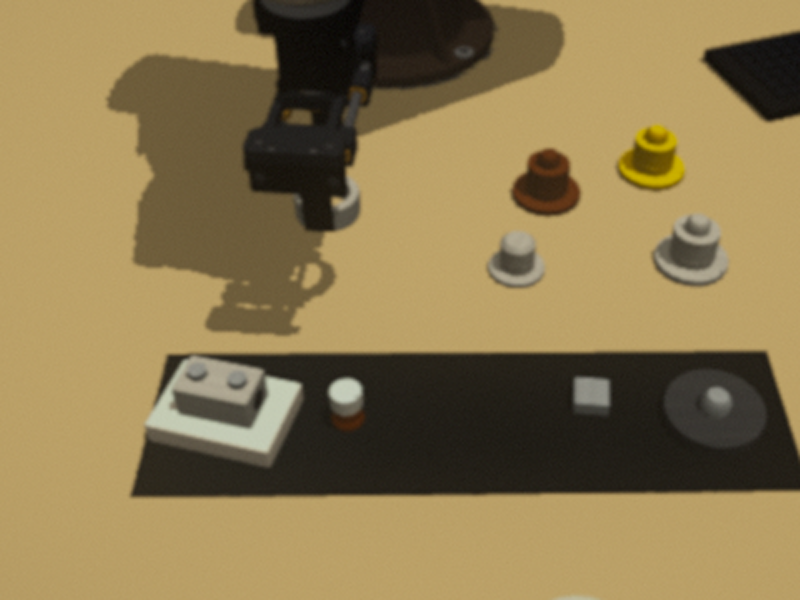

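The block sits centred and aligned on the riser (crop 220,390). The ring is gripped at 53.9 mm across (crop 328,203).

>>> arm_command([
  [3,-2.8,0.1,0,0,-2],
  [6,-5.6,0.2,0,0,-4],
  [9,-8.4,0.3,0,0,-5],
  [12,-11.2,0.3,0,0,-5],
  [13.7,-12.9,0.3,0,0,-5],
  [13.7,-12.9,0.3,0,0,-5],
  [13.7,-12.9,0.3,0,0,-5],
  [13.7,-12.9,0.3,0,0,-5],
])

```text
t: 8.0
eef_pos: [603.3, 20.2, 280.1]
tcp_rot: [3.141, 0.003, -0.104]
ft_force: [-0.3, -0.1, -1.5]
opening: 0.567
```

```bash
python3 - <<'E'
from h import *
s=state();print(s['t'],s['eef_pos'],s['tcp_rot'],s['opening'])
go(603.5,20.7,26.5,-6)
E
```

```text
8.0 [603.27508047  20.18275085 280.08186642] [ 3.14131464  0.0033482  -0.10385767] 0.5667685644687093
[ 0.04 -0.06  8.23] [0.  0.2 0. ]
```

>>> arm_command([
  [0,0,3,0,0,0],
  [0,0,6,0,0,0],
  [0,0,7.5,0,0,0],
  [0,0,8,0,0,0],
  [0,0,8.2,0,0,0],
  [0,0,8.2,0,0,0],
  [0,0,8.2,0,0,0],
])

```text
t: 8.58
eef_pos: [604.1, 20.1, 200.8]
tcp_rot: [3.142, -0.001, -0.104]
ft_force: [0.3, 0.3, -1.2]
opening: 0.569
```

>>> arm_command([
  [0,0,0.05,0,0,0],
  [0,0,0.08,0,0,0],
  [0,0,0.1,0,0,0],
  [0,0,0.1,0,0,0],
])

```text
t: 8.92
eef_pos: [604.0, 20.4, 199.1]
tcp_rot: [3.142, -0.001, -0.104]
ft_force: [-0.0, 0.3, -1.0]
opening: 0.567
```

>>> arm_command([
  [0,0,0,0,0,0],
  [0,0,0,0,0,0],
  [0,0,0,0,0,0],
  [0,0,0,0,0,0],
  [0,0,0,0,0,0],
  [0,0,-2,0,0,0],
  [0,0,-5,0,0,0],
  [0,0,-9,0,0,0],
  [0,0,-9,0,0,0],
  [0,0,-9,0,0,0],
], jaw=7.5)

```text
t: 9.75
eef_pos: [604.1, 20.4, 290.8]
tcp_rot: [-3.142, -0.004, -0.104]
ft_force: [-0.2, 0.4, -0.4]
opening: 0.791
```

```bash
python3 - <<'E'
from h import *
s=state();print(s['t'],s['eef_pos'],s['tcp_rot'],s['opening'])
go(441.5,243,110,30)
E
```

```text
9.75 [604.13055739  20.38652776 290.75450459] [-3.14157164 -0.0041142  -0.10398438] 0.7910471281179308
[-18.49 -20.45   0.87] [  0.1  -0.2 -36. ]
```

>>> arm_command([
  [-2.5,-2.8,0.1,0,0,-6],
  [-5,-5.6,0.2,0,0,-12],
  [-7.5,-8.4,0.4,0,0,-18],
  [-10,-11.2,0.6,0,0,-24],
  [-12.5,-14,0.8,0,0,-30],
  [-15,-16.8,0.9,0,0,-36],
  [-18.5,-20.4,0.9,0,0,-36],
  [-18.5,-20.4,0.9,0,0,-36],
  [-18.5,-20.4,0.9,0,0,-36],
  [-18.5,-20.4,0.9,0,0,-36],
  [-18.5,-20.4,0.9,0,0,-36],
])

```text
t: 10.67
eef_pos: [441.9, 241.8, 279.2]
tcp_rot: [3.141, 0.0, 0.523]
ft_force: [-0.3, -0.2, -0.6]
opening: 0.787
```

```bash
python3 - <<'E'
from h import *
s=state();print(s['t'],s['eef_pos'],s['tcp_rot'],s['opening'])
go(441.5,243.2,32,30)
snap('scene','s3.png',(180,100,580,400),2)
E
```

```text
10.6667 [441.8815439  241.78097244 279.24776759] [3.14144155e+00 4.26039784e-04 5.23479579e-01] 0.7870459831670151
[ 0.04 -0.14  7.59] [ 0.  0. -0.]
```

View pics/s3.png

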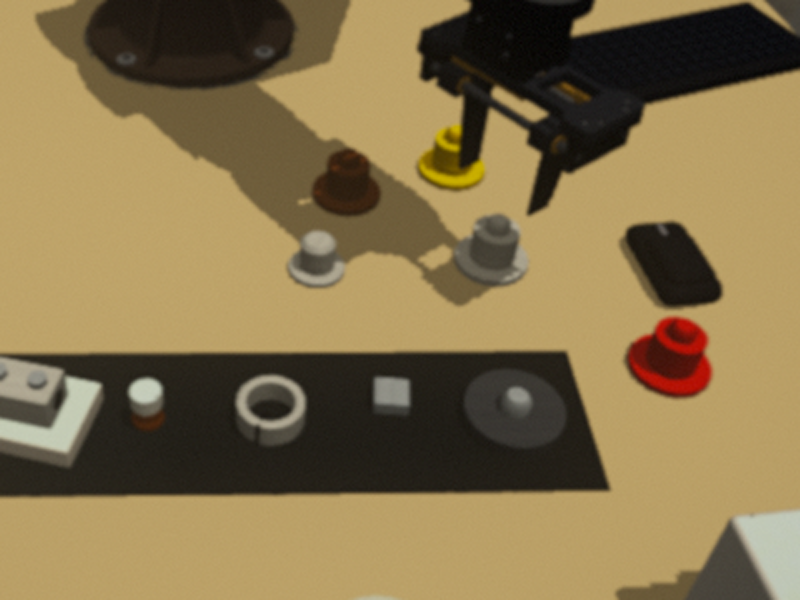

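The ring lies flat mid-mat (crop 270,408), with the jar and tin untouched. The gripper is over the silver hub (crop 492,248), clear of the yellow one.

>>> arm_command([
  [0,-0.1,2.5,0,0,0],
  [0,-0.1,5,0,0,0],
  [0,-0.1,7,0,0,0],
  [0,-0.1,7.6,0,0,0],
  [0,-0.1,7.6,0,0,0],
  [0,-0.1,7.6,0,0,0],
])

```text
t: 11.22
eef_pos: [441.3, 242.9, 204.0]
tcp_rot: [3.142, 0.0, 0.523]
ft_force: [0.3, -0.6, 0.5]
opening: 0.788
```

>>> arm_command([
  [0,0,0,0,0,0],
  [0,0,0,0,0,0],
  [0,0,0,0,0,0],
  [0,0,0,0,0,0],
  [0,0,0,0,0,0],
  [0,0,0,0,0,0],
  [0,0,0,0,0,0],
  [0,0,0,0,0,0],
], jaw=3.2)

```text
t: 11.88
eef_pos: [440.9, 243.5, 204.0]
tcp_rot: [3.141, -0.001, 0.524]
ft_force: [-0.5, 1.1, 5.4]
opening: 0.437
```

>>> arm_command([
  [0,0,-2,0,0,0],
  [0,0,-5,0,0,0],
  [0,0,-8,0,0,0],
  [0,0,-8,0,0,0],
  [0,0,-8,0,0,0],
  [0,0,-8,0,0,0],
])

```text
t: 12.38
eef_pos: [440.3, 243.2, 282.9]
tcp_rot: [-3.141, 0.001, 0.524]
ft_force: [-0.4, -0.0, -2.7]
opening: 0.438
```

```bash
python3 - <<'E'
from h import *
s=state();print(s['t'],s['eef_pos'],s['tcp_rot'],s['opening'])
go(622,209.4,110,0)
E
```

```text
12.3833 [440.33226135 243.20290396 282.92141967] [-3.14148748e+00  1.19263271e-03  5.24271714e-01] 0.43777931712154516
[14.03 12.02  0.14] [ 0.   0.1 30. ]
```

```bash
python3 - <<'E'
from h import *
go(621.8,209.6,110,30)
E
```

```text
[14.03 11.99  0.14] [-0.   0.1  0. ]
```

>>> arm_command([
  [2,1.7,0,0,0,0],
  [4.5,3.8,0,0,0,0],
  [7,6,0,0,0,0],
  [9.5,8.1,0,0,0,0],
  [12,10.3,0,0,0,0],
  [13.5,11.5,0,0,0,0],
  [14,12,0,0,0,0],
  [14,12,0,0,0,0],
  [14,12,0,0,0,0],
  [14,12,0,0,0,0],
])

```text
t: 13.22
eef_pos: [620.8, 209.9, 282.9]
tcp_rot: [-3.141, 0.002, 0.525]
ft_force: [0.6, 0.4, -1.6]
opening: 0.437
```

```bash
python3 - <<'E'
from h import *
s=state();print(s['t'],s['eef_pos'],s['tcp_rot'],s['opening'])
go(621.8,209.6,66,30)
E
```

```text
13.2167 [620.7517111  209.89873483 282.94868622] [-3.14095935e+00  2.02058213e-03  5.24820273e-01] 0.43747299228239694
[0.08 0.08 4.56] [-0.   0.1  0.1]
```

>>> arm_command([
  [0,0.1,1.5,0,0,0],
  [0.1,0.1,3,0,0,0],
  [0.1,0.1,4,0,0,0],
  [0.1,0.1,4.5,0,0,0],
  [0.1,0.1,4.5,0,0,0],
  [0.1,0.1,4.5,0,0,0],
])

```text
t: 13.72
eef_pos: [623.1, 209.4, 239.0]
tcp_rot: [3.142, 0.0, 0.525]
ft_force: [0.1, -0.1, -1.4]
opening: 0.439
```

```bash
python3 - <<'E'
from h import *
s=state();print(s['t'],s['eef_pos'],s['tcp_rot'],s['opening'],s['ft_force'])
go(621.8,209.6,46.5,30)
snap('scene','s4.png',(360,200,520,340),4.5)
E
```

```text
13.7167 [623.13747279 209.38356007 238.9754022 ] [3.14153500e+00 4.12272464e-05 5.24584983e-01] 0.4394702989914885 [ 0.12799076 -0.13519384 -1.44191571]
[-0.1  -0.09  2.12] [0.  0.  0.1]
```

View pics/s4.png

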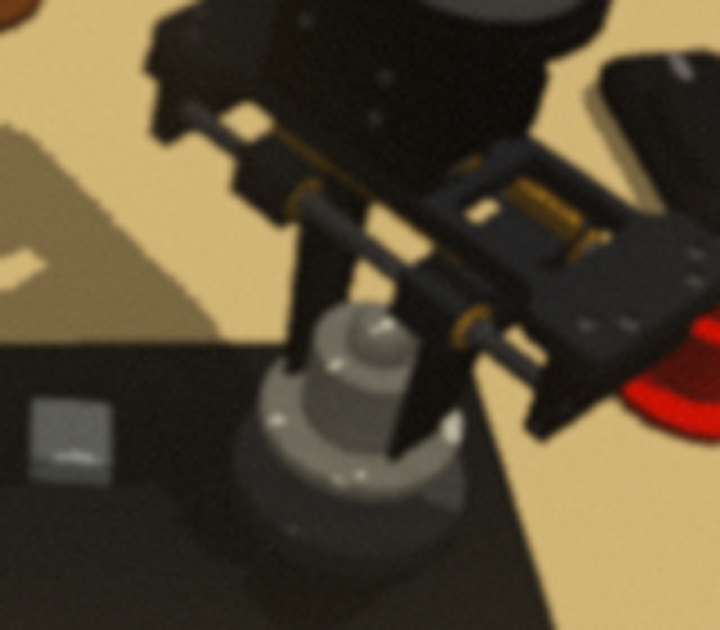

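The flange is over the disc, centred at about crop (361,440). The tin is clear.

>>> arm_command([
  [-0.1,-0.1,0.3,0,0,0],
  [-0.1,-0.1,0.6,0,0,0],
  [-0.1,-0.1,0.9,0,0,0],
  [-0.1,-0.1,1.2,0,0,0],
  [-0.1,-0.1,1.2,0,0,0],
])

```text
t: 14.18
eef_pos: [621.8, 209.5, 226.0]
tcp_rot: [-3.141, 0.001, 0.524]
ft_force: [0.1, 0.5, -1.3]
opening: 0.436
```

>>> arm_command([
  [0,0,0.2,0,0,0],
  [0,0,0.4,0,0,0],
  [0,0,0.6,0,0,0],
  [0,0,0.75,0,0,0],
  [0,0,0.75,0,0,0],
])

```text
t: 14.6
eef_pos: [621.9, 209.5, 218.8]
tcp_rot: [-3.142, 0.001, 0.524]
ft_force: [1.1, -0.7, -2.0]
opening: 0.436
```

>>> arm_command([
  [0,0,0.05,0,0,0],
  [0,0,0.1,0,0,0],
  [0,0,0.1,0,0,0],
  [0,0,0.1,0,0,0],
])

```text
t: 14.93
eef_pos: [622.0, 209.6, 218.3]
tcp_rot: [3.141, -0.0, 0.524]
ft_force: [0.1, 0.3, -2.0]
opening: 0.438
```

>>> arm_command([
  [0,0,0,0,0,0],
  [0,0,0,0,0,0],
  [0,0,0,0,0,0],
  [0,0,0,0,0,0],
  [0,0,0,0,0,0],
  [0,0,-2,0,0,0],
  [0,0,-5,0,0,0],
  [0,0,-9,0,0,0],
  [0,0,-11,0,0,0],
  [0,0,-11,0,0,0],
  [0,0,-11,0,0,0],
], jaw=7)

```text
t: 15.85
eef_pos: [621.8, 209.6, 329.3]
tcp_rot: [3.141, -0.002, 0.524]
ft_force: [-0.7, -0.0, -0.6]
opening: 0.734
```

```bash
python3 - <<'E'
from h import *
s=state();print(s['t'],s['eef_pos'],s['tcp_rot'],s['opening'])
go(436,82.2,110,10)
E
```

```text
15.85 [621.81587703 209.55855684 329.31643316] [ 3.14081375e+00 -2.17755880e-03  5.24389045e-01] 0.7343449964064481
[-22.47   1.72   4.75] [ 0.  -0.1 20. ]
```

>>> arm_command([
  [-3,0.2,0,0,0,4],
  [-6,0.4,0,0,0,8],
  [-9.5,0.7,0,0,0,12],
  [-13,1,1,0,0,16],
  [-16,1.2,2.5,0,0,20],
  [-19,1.5,4,0,0,20],
  [-22.4,1.7,4.7,0,0,20],
  [-22.4,1.7,4.7,0,0,20],
  [-22.4,1.7,4.7,0,0,20],
  [-22.4,1.7,4.7,0,0,20],
])

```text
t: 16.68
eef_pos: [437.1, 82.7, 280.8]
tcp_rot: [3.142, 0.0, 0.175]
ft_force: [0.1, -0.3, 0.1]
opening: 0.737
```

```bash
python3 - <<'E'
from h import *
s=state();print(s['t'],s['eef_pos'],s['tcp_rot'],s['opening'])
go(436,82.2,29,10)
snap('scene','s5.png',(280,140,520,340),3.3)
snap('top','t5.png',(190,110,410,290),3.5)
E
```

```text
16.6833 [437.06577146  82.68143738 280.78807248] [3.14158188e+00 2.77391732e-04 1.74696936e-01] 0.7371167849999272
[-0.11  0.03  8.05] [0. 0. 0.]
```

View pics/s5.png

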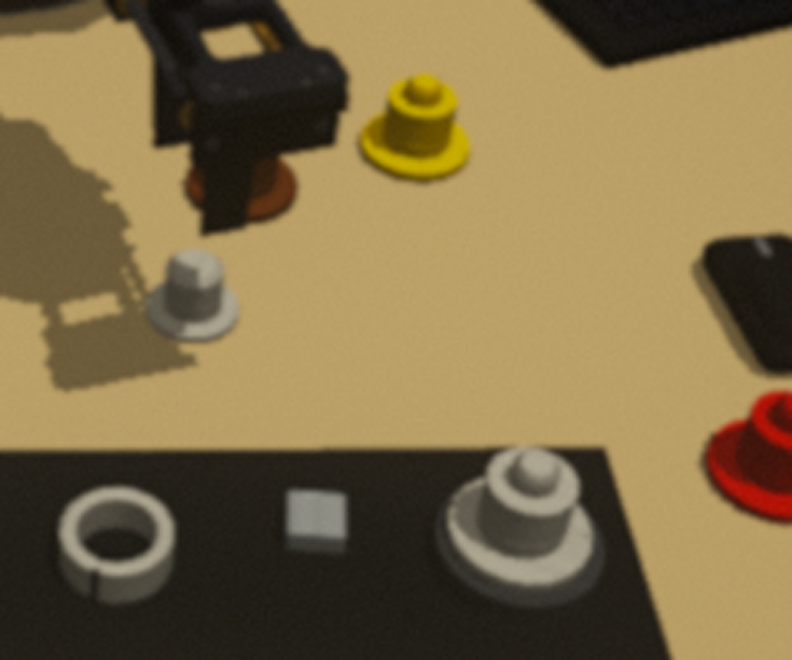

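View pics/t5.png

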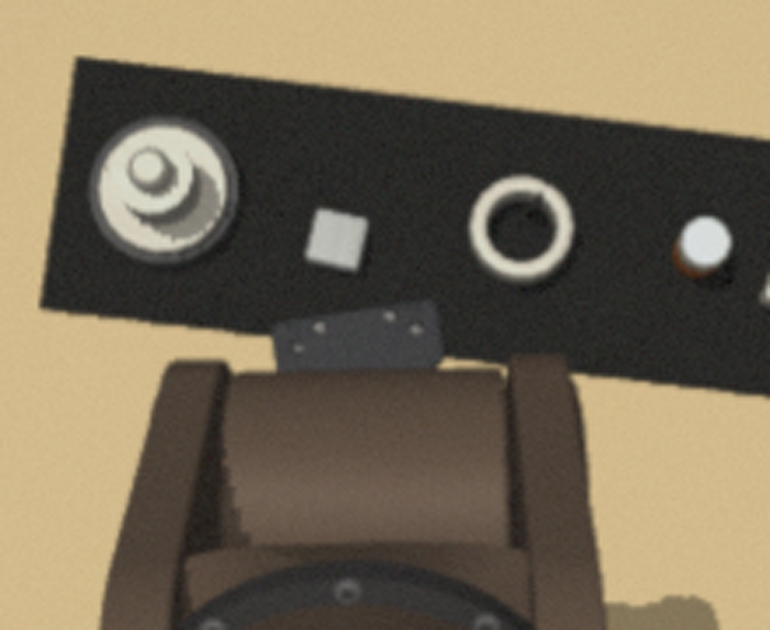

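The hub sits level on the stand (top crop 164,188, concentric with the disc). Next I check the brown look-alike's clearance and the hub position.

```bash
python3 - <<'E'
from h import *
A=lambda x,y,z:px2w('top',190+(x+.5)/3.5-.5,110+(y+.5)/3.5-.5,z).round(1)
print('hub flange',A(164.5,188,22),'nose',A(150,170,66),A(148,168,66),'ring',A(522,229,24),'tin',A(336,239,16),'jar',A(705,242,38))
print('brown',px2w('top',277,322,30))
print(w2px('scene',(622,209.5,66)), 280+536/3.3,140+468/3.3)
E
```

```text
hub flange [620.9 207.6  22. ] nose [619.2 207.7  66. ] [620.2 208.7  66. ] ring [602.6  19.2  24. ] tin [596.8 117.   16. ] jar [594.9 -74.7  38. ]
brown [333.87096103 124.80431355  30.        ]
[442.42974206 281.10066722] 442.42424242424244 281.8181818181818
```

>>> arm_command([
  [-0.1,0,2.5,0,0,0],
  [-0.1,0,5,0,0,0],
  [-0.1,0,7,0,0,0],
  [-0.1,0,8,0,0,0],
  [-0.1,0,8,0,0,0],
  [-0.1,0,8,0,0,0],
])

```text
t: 17.28
eef_pos: [436.0, 82.9, 200.9]
tcp_rot: [-3.142, 0.001, 0.176]
ft_force: [-0.8, 0.2, -0.4]
opening: 0.739
```

>>> arm_command([
  [0,0,0,0,0,0],
  [0,0,0,0,0,0],
  [0,0,0,0,0,0],
  [0,0,0,0,0,0],
  [0,0,0,0,0,0],
  [0,0,0,0,0,0],
  [0,0,0,0,0,0],
  [0,0,0,0,0,0],
], jaw=2.2)

```text
t: 17.95
eef_pos: [435.6, 82.5, 201.4]
tcp_rot: [3.141, -0.0, 0.175]
ft_force: [-0.4, 1.2, 4.2]
opening: 0.327
```

>>> arm_command([
  [0,0,-2,0,0,0],
  [0,0,-5,0,0,0],
  [0,0,-9,0,0,0],
  [0,0,-12,0,0,0],
  [0,0,-12,0,0,0],
  [0,0,-12,0,0,0],
  [0,0,-12,0,0,0],
])

```text
t: 18.53
eef_pos: [435.3, 82.5, 320.6]
tcp_rot: [3.142, 0.001, 0.175]
ft_force: [0.0, 0.7, -0.3]
opening: 0.331
```

```bash
python3 - <<'E'
from h import *
s=state();print(s['t'],s['eef_pos'],s['tcp_rot'],s['opening'])
go(621.5,209,150,10)
E
```

```text
18.5333 [435.2560184   82.48437558 320.61559085] [3.14157540e+00 6.18168063e-04 1.75190300e-01] 0.3309615068174344
[20.54 -9.21 -0.08] [0. 0. 0.]
```

>>> arm_command([
  [2.5,-1.1,0,0,0,0],
  [5.5,-2.5,0,0,0,0],
  [8.5,-3.8,0,0,0,0],
  [11.5,-5.2,0,0,0,0],
  [14.5,-6.5,0,0,0,0],
  [17.5,-7.8,0,0,0,0],
  [19.7,-8.8,0,0,0,0],
  [20.5,-9.2,0,0,0,0],
  [20.5,-9.2,0,0,0,0],
  [20.5,-9.2,0,0,0,0],
  [20.5,-9.2,0,0,0,0],
])

```text
t: 19.45
eef_pos: [620.4, 208.1, 320.4]
tcp_rot: [3.141, 0.002, 0.175]
ft_force: [0.1, -0.2, -1.0]
opening: 0.33
```

```bash
python3 - <<'E'
from h import *
s=state();print(s['t'],s['eef_pos'],s['tcp_rot'],s['opening'])
go(621.5,209,101,10)
E
```

```text
19.45 [620.44862897 208.13445648 320.37745524] [3.14128751e+00 2.20781037e-03 1.74958820e-01] 0.3303180916185796
[ 0.13 -0.07  4.81] [0.  0.1 0. ]
```

>>> arm_command([
  [0.1,0,1.5,0,0,0],
  [0.1,-0.1,3,0,0,0],
  [0.1,-0.1,4.2,0,0,0],
  [0.1,-0.1,4.8,0,0,0],
  [0.1,-0.1,4.8,0,0,0],
  [0.1,-0.1,4.8,0,0,0],
])

```text
t: 19.95
eef_pos: [622.1, 209.8, 273.4]
tcp_rot: [3.141, 0.0, 0.175]
ft_force: [0.3, 0.0, -0.4]
opening: 0.325
```

```bash
python3 - <<'E'
from h import *
s=state();print(s['t'],s['eef_pos'],s['tcp_rot'],s['opening'],s['ft_force'])
go(621.5,209,84,10)
snap('scene','s6.png',(380,210,500,330),5)
E
```

```text
19.95 [622.13366853 209.75290163 273.36398083] [3.14147561e+00 2.45728224e-04 1.74976898e-01] 0.32509409848866583 [ 0.329829    0.02177526 -0.39549711]
[-0.08  0.06  1.81] [0. 0. 0.]
```

View pics/s6.png

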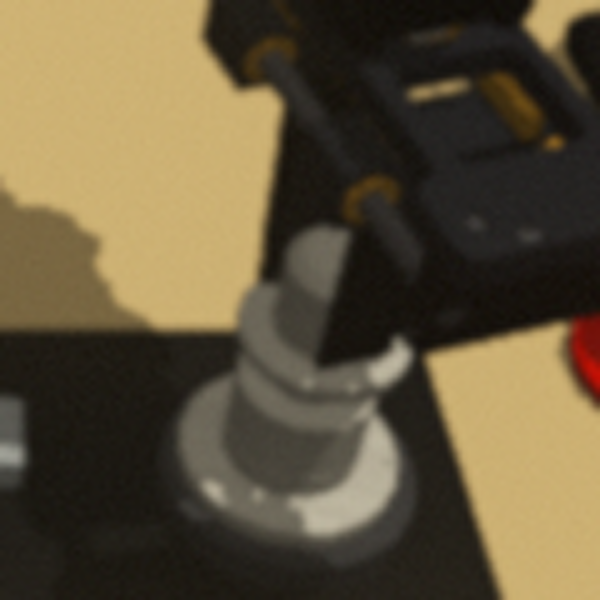

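The cap's flange (crop 320,340) hovers over the hub boss (crop 295,440) and they look in line. I'll lower it gently.

>>> arm_command([
  [-0.1,0.05,0.3,0,0,0],
  [-0.1,0.05,0.6,0,0,0],
  [-0.1,0.05,0.9,0,0,0],
  [-0.1,0.05,1.2,0,0,0],
  [-0.1,0.05,1.2,0,0,0],
])

```text
t: 20.42
eef_pos: [621.2, 209.3, 260.5]
tcp_rot: [3.141, 0.001, 0.175]
ft_force: [0.5, -0.2, -1.4]
opening: 0.33
```

>>> arm_command([
  [0,0,0.2,0,0,0],
  [0,0,0.35,0,0,0],
  [0,0,0.45,0,0,0],
  [0,0,0.55,0,0,0],
  [0,0,0.55,0,0,0],
  [0,0,0.55,0,0,0],
])

```text
t: 20.92
eef_pos: [621.3, 209.3, 255.7]
tcp_rot: [3.142, 0.0, 0.175]
ft_force: [0.1, 0.4, -0.4]
opening: 0.325
```

>>> arm_command([
  [0,0,0,0,0,0],
  [0,0,0,0,0,0],
  [0,0,0,0,0,0],
  [0,0,0,0,0,0],
  [0,0,0,0,0,0],
  [0,0,-2,0,0,0],
  [0,0,-5,0,0,0],
  [0,0,-9,0,0,0],
  [0,0,-10,0,0,0],
  [-4,0,-10,0,0,0],
  [-8,0,-10,0,0,0],
  [-12,0,-10,0,0,0],
], jaw=6)

```text
t: 21.92
eef_pos: [501.4, 188.0, 355.6]
tcp_rot: [3.142, -0.0, 0.175]
ft_force: [1.2, 0.8, -0.2]
opening: 0.629
```

>>> arm_command([
  [-4,0,0,0,0,0],
  [-8,0,0,0,0,0],
  [-8,0,0,0,0,0],
  [-8,0,0,0,0,0],
  [-8,0,0,0,0,0],
])

```text
t: 22.33
eef_pos: [424.9, 174.6, 356.2]
tcp_rot: [-3.142, -0.002, 0.175]
ft_force: [-0.0, 0.5, 0.3]
opening: 0.633
```

```bash
python3 - <<'E'
from h import *
s=state();print(s['t'],s['eef_pos'],s['tcp_rot'],s['opening'])
snap('scene','s7.png',(140,220,500,350),2.2)
snap('top','t7.png',(190,110,510,250),2.5)
E
```

```text
22.3333 [424.92439202 174.60671887 356.19646555] [-3.14155473e+00 -1.86907918e-03  1.75276756e-01] 0.6326501151060566
```

View pics/s7.png

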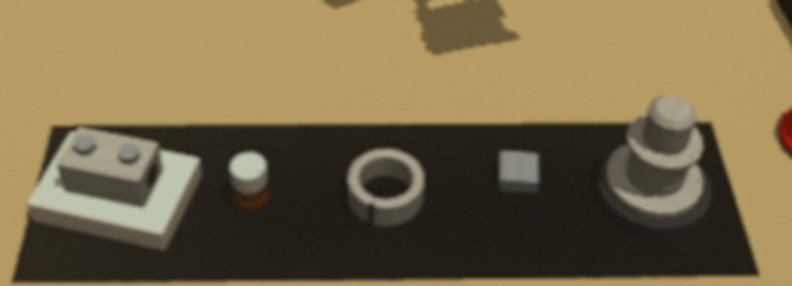

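View pics/t7.png

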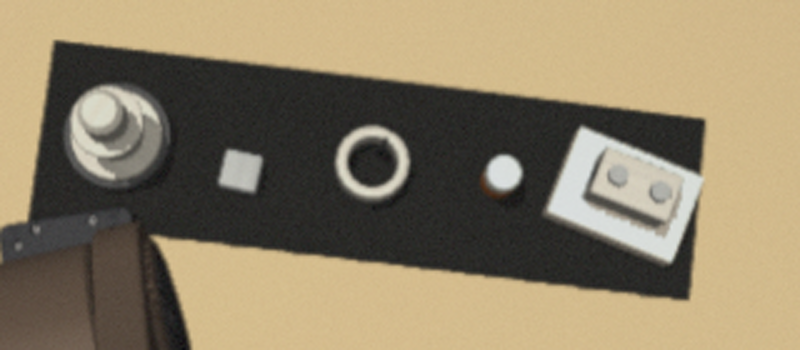

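```bash
python3 - <<'E'
from h import *
A=lambda x,y,z:px2w('top',190+(x+.5)/2.5-.5,110+(y+.5)/2.5-.5,z)
a,b=A(618,175,58),A(660,191,58)
print('block',(a+b)/2,np.degrees(np.arctan2(*(b-a)[1::-1])),'cap',A(98.5,113,90),'ring',A(372.5,162.5,24))
r=np.mean([A(583,126,22),A(702,177,22),A(668,265,22),A(545,215,22)],0);print('riser',r)
S=lambda p:(np.array(w2px('scene',p))-[140,220])*2.2
print('scene cap top pred',S((621.5,209,90)),'if 5mm high',S((621.5,209,95)))
E
```

```text
block [ 585.66184494 -168.00684582   58.        ] -109.62435809827446 cap [618.68294926 209.36300481  90.        ] ring [603.27092959  19.39061759  24.        ]
riser [ 583.63937522 -167.2522384    22.        ]
scene cap top pred [671.10393492 109.61167657] if 5mm high [672.5330179  104.41242272]
```

The cap top is at crop (671,111) and the seated prediction is (671,110), so it is fully home. The ring is about 1 mm off the midpoint, the block is about 2 mm off the riser's centre, and the jar and tin haven't moved. Handing in.

```bash
python3 -c "
from h import *
print(state()['qvel'].round(3)); print(job_done())"
```

```text
[-0.002  0.007  0.004 -0.     0.001  0.001]
the job is handed in; nothing more can be done
None
```

I placed all four parts and handed the job in at about 22 s of the 131 s allowed. No verdict is reported. I worked in the order block, ring, hub, cap, and every part went in on the first try.

The last camera checks, before handing in:

| Part | Result |
|---|---|
| Hub | Seen level on the stand before the cap went on. One top-view reading put the flange about 2 mm off the stand's centre, with a limit of 4 mm. |
| Cap | Home on the hub: its top was within about 2 pixels (in the 2.2x crop) of where a fully seated cap should appear. |
| Ring | Flat on the mat, about 1–2 mm from the midpoint. |
| Block | Upright on the riser, about 2 mm off centre and within about 2° of its long side. |
| Jar and tin | Not moved: measured to within 0.5 mm of their start positions after the hub was seated, and they looked unmoved in the last pictures. |

- **Disagreement:** a top-view reading of the cap's top came out about 3 mm off in x from where I released it. The side view matched the seated position, and the calibration is only good to about 2 mm, so I did not correct for it.
- **Failed check:** one early close-up of the block was blocked by the arm, so I went by the arm's measured position for that grasp and confirmed it after lifting.
- **Contact force:** neither the hub nor the cap showed a clear contact force at the bottom. I judged them seated from the release height and the pictures.

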